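Push a keyed shaft home in a pulley hub and hold it for the grub screw

ROBOT

A 6-joint arm with a two-finger parallel gripper is mounted at the origin on a cart in front of the work surface, level with it; the furniture and walls round the work are solid. World frame = base frame: x ahead of the robot, y to its left, z up, the work surface at z = 0. Lengths are in m, angles in rad, forces in N, time in s.
With the tool pointing down it reaches from about 0.3 to 0.825 m from the base axis. Payload 5.4 kg.
Tool frame: the origin (TCP) lies at the very end of the fingers, on their centre line; the grasp point (between the pads) lies 19 mm behind it; z points along the fingers, y is the line along which they close (so a half turn about z gives the same grasp; the last joint's range is limited). The gripper opens to 92 mm and grips with 3 to 60 N. Pads are 20 mm wide; open, the fingers measure 128 mm over their backs; the gripper's body (75 mm by 189 mm) begins 69 mm behind the grasp point.
Start: joints at [-1.321, 0.158, 1.597, -0, 1.386, -0.21], TCP at [0.255, -0.515, 0.215] pointing down, gripper open.
Joint ranges: [-2.91, 2.91], [-0.94, 2.29], [0.18, 2.7], [-1.29, 4.43], [0.17, 2.64], [-3, 3]. Speed limits (rad/s): [2.57, 2.57, 3.14, 3.14, 3.14, 3.14].

INTERFACE

Orientations are given as a 3x3 rotation matrix whose columns are the frame's x, y, z axes.
In Python, from workcell import bot, imaging gives the robot as it stands.
- The arm moves only by the tool carry_out, never from a script. Its argument "targets" is a list of rows, each a list of 6 numbers: the shift along the tool's x, y, z in cm, then the turn, a rotation vector about the tool's x, y, z in degrees. In form: [[dx, dy, dz, ax, ay, az], ...]. A call has exactly 8 rows; each row shifts and turns the commanded pose from where the row before left it, along the tool's axes as they then stand; what a row does not reach is not made up. A row lasts 1/10 s, in which the tool goes at most 50 mm and 8.59 degrees, less where a joint would pass 70% of its speed; a pose out of reach is approached as far as the arm can. A call with a gripper value outside its range is refused whole. "jaw" is the finger opening in cm, from 0 to 9.19, set as the call begins (left out, the last holds). The fingers move at their own pace and stop on an object; "force" is the grip in N (left out, the last holds). Time passes only in rows, so rows that do not move let the fingers close, or fill a call up. It gives the time, the measured TCP pose, the force, the opening and the grip force at its end, in the units of the state.
- bot.observe(): the state, without advancing time (a new reading comes with each control period).
- imaging.grab_frame(name): name is "scene" or "top" or "wrist"; returns a dict with "frame" (400x640x3 uint8, blue, green, red), "intrinsics" (3x3 intrinsics, pixels), "extrinsics" (4x4, takes a point from world to camera coordinates). Camera axes: x right, y up, looking along -z (the intrinsics and any distortion apply to the point x, -y, -z); pixel columns grow to the right and rows downward; lengths in m; the calibration is good to about 2 mm. A picture is of the moment at which its call begins. There is no depth.
- bot.close_job(): hands the job in; it is judged then, once.
The state is a dict: "t": time; "joint_positions": joint angles; "joint_velocities": joint speeds; "tau": joint torques, N m; "tool_pos": TCP position; "ee_rot": TCP orientation; "ft_force": force on the tool from outside, world axes, zero at the start; "moment": the same for the moment, N m; "finger_gap": opening from 0.0 (shut) to 1.0 (fully open); "grasp_force": force on a finger pad.
Only numpy, scipy, OpenCV 4.12 (cv2) and the standard library are available. Lean on these libraries where they do the work, as an engineer would, in place of code of your own. Each camera call takes 0.05 s, during which the arm holds its last target. There are 200 camera calls.

TASK

Take the shaft that has a key on its side out of the rack, put its plain end into the bore of the pulley and, pressing lightly, turn it until the key slips into the keyway; then keep pushing against the spring inside until the shaft's collar sits flush on the hub. Finish while still holding the shaft in the gripper, pressed fully home and upright (a colleague will then tighten the grub screw); if you let go, the spring pushes it out again. Leave the plain shaft standing in the rack and do not disturb the tape roll, the jar and the log book.

Things in the scene. Friction and masses are not known exactly. Their poses are not given: they have to be found in the camera images.
- keyed_shaft: Loose steel shaft, 95 mm long, 0.25 kg, upright in one of the rack's two sockets. Origin: centre of its lower end; z up its axis; x out through its key, within 45 deg of world -x at the start. From the end up: round journal 22.5 mm diameter, 0-36 mm; on it a key 7 mm wide, out to 16.5 mm from the axis, 14-34 mm (14 mm of plain pilot); collar 38 mm diameter, 36-42 mm; square head.
- head (a point): Point to grip on the keyed shaft's dark square head, on the axis 70 mm above the lower end; axes as the shaft's. The head is 22 x 22 mm, its flats square to the shaft's x and y, from 42 to 95 mm above the lower end. On the collar, right above the key, a small dark index tab (6 mm wide, out to 25.5 mm from the axis) shows from above which way the key points.
- pulley_stand: Fixed stand: grey foot plate 120 x 110 x 10 mm, round housing, and on it a toothed aluminium pulley 75 mm in diameter lying flat. Behind its rim (+x of the stand, 39 to 59 mm from the axis) a brake block 24 mm wide rises to 62 mm. Origin: centre of the underside, on the pulley's axis; z up; front is -x. The braked pulley turns only under about 0.25 N m or more.
- hub_mouth (a point): Centre of the bore's mouth, level with the flat hub face (50 mm across), 70 mm above the worktop; axes as the stand's. Bore 24 mm in diameter with one keyway 9 mm wide, to 18.5 mm from the axis, open at the face. Keyway direction not given: within 35 deg either side of the stand's -x; found by turning the shaft, key resting on the face under a push of about 5 N, or by camera.
- seat_depth (a point): Point on the bore's axis 36 mm below the hub face, where the shaft's lower end lies when its collar rests on the face. A spring plunger in the bore meets the shaft's end 24 mm below the face and pushes up with 6 N at first touch, 12 N at this depth.
- plain_shaft: The other loose shaft in the rack: the same sizes and the same square head but no key and no index tab. It stays where it is. Origin: centre of its lower end face, z up.
- shaft_rack: Fixed grey block 62 x 170 x 22 mm with two round blind sockets 25 mm in diameter, 12 mm deep, at y = +50 and -50 mm in its frame; a shaft's end stands 10 mm above the block's underside. Origin: centre of its underside; z up.
- kapton_tape: Loose yellow roll of tape lying flat, 77 mm in diameter, 19 mm high; origin at the centre of its underside. A bystander.
- grease_jar: Loose round jar, 43 mm in diameter, 46 mm high; origin at the centre of its underside. A bystander.
- log_book: Loose dark blue book lying flat, 148 x 104 x 13 mm; origin at the centre of its underside. A bystander.
Mind the look-alikes: they are no part of the job. What is shaped like the plain_shaft but blue, green or turquoise is not meant.

How it is judged:
By the outcome, as a careful person would: the job done as asked, in the order asked, and still so for the second after the job is handed in, while the arm keeps its last pose, push and grip.
It also fails if it takes over 61 s, if anything falls off the work surface, if the arm or the gripper's body presses on something with over 40 N, if the wrist force passes 120 N, or if a joint passes its speed limit or range.

## Working session

There is one attempt and no reset: what is moved stays moved. The work goes in short steps, Python scripts to look and compute and a tool call to move; the robot and the scene stay as the last step left them, time stands still between calls to the robot, and variables do not carry over. Pictures are saved under pics/ and viewed, at most 10 in all, crops included, and the job is handed in when it is done.

Besides the shell and the picture viewer there is one more tool, called after ">>>" as name([rows], argument=value, ...), one row to a line, values as JSON. carry_out: Moves the arm, as the interface text tells. Its arguments: {"type":"object","properties":{"targets":{"type":"array"},"jaw":{"type":"number"},"force":{"type":"number"}},"required":["targets"]}

```bash
mkdir -p pics; cat > h.py <<'E'
import numpy as np, cv2
from workcell import bot, imaging
def grab(n,f=None):
    d=imaging.grab_frame(n)
    if f: cv2.imwrite('pics/'+f,d['frame']); np.savez('pics/'+f[:-4]+'.npz',K=d['intrinsics'],T=d['extrinsics'])
    return d
def load(f):
    z=np.load('pics/'+f+'.npz'); return z['K'],z['T']
def ray(KT,u,v):
    K,T=KT; p=np.linalg.solve(K,[u,v,1.]); d=T[:3,:3].T@np.array([p[0],-p[1],-p[2]]); return -T[:3,:3].T@T[:3,3],d/np.linalg.norm(d)
def atz(KT,u,v,z):
    o,d=ray(KT,u,v); return o+d*(z-o[2])/d[2]
def proj(KT,P):
    K,T=KT; c=T[:3,:3]@np.asarray(P,float)+T[:3,3]; q=K@np.array([c[0],-c[1],-c[2]]); return q[:2]/q[2]
def tri(*rs):
    A=np.zeros((3,3));b=np.zeros(3)
    for o,d in rs:
        M=np.eye(3)-np.outer(d,d);A+=M;b+=M@o
    p=np.linalg.solve(A,b); return p,[np.linalg.norm((np.eye(3)-np.outer(d,d))@(p-o)) for o,d in rs]
E
python3 - <<'E'
from h import *
np.set_printoptions(precision=4,suppress=True)
for n in('scene','top'):
    d=grab(n,n+'0.png'); print(n,d['intrinsics'],d['extrinsics'],[k for k in d])
print(bot.observe())
E
```

```text
scene [[403.5043   0.     318.5693]
 [  0.     403.5043 201.8226]
 [  0.       0.       1.    ]] [[ 0.4393 -0.8983  0.0093 -0.2478]
 [ 0.3944  0.2022  0.8964 -0.2552]
 [-0.8071 -0.3901  0.4431 -0.8242]
 [ 0.      0.      0.      1.    ]] ['frame', 'intrinsics', 'extrinsics']
top [[434.7656   0.     319.2099]
 [  0.     434.7656 197.4693]
 [  0.       0.       1.    ]] [[-0.0153 -0.9998  0.0124 -0.0444]
 [ 0.9987 -0.0147  0.0495 -0.4521]
 [-0.0494  0.0132  0.9987 -1.3125]
 [ 0.      0.      0.      1.    ]] ['frame', 'intrinsics', 'extrinsics']
{'t': 0.1, 'joint_positions': array([-1.3211,  0.159 ,  1.5981,  0.    ,  1.3862, -0.2101]), 'joint_velocities': array([ 0.0007, -0.0008, -0.0017,  0.    , -0.0006, -0.0007]), 'tau': array([  0.0001, -38.6504, -32.296 ,   0.0703,   0.034 ,  -0.0001]), 'tool_pos': array([ 0.255 , -0.5147,  0.2137]), 'ee_rot': array([[ 0.8961,  0.4438, -0.0004],
       [ 0.4438, -0.8961,  0.0017],
       [ 0.0004, -0.0017, -1.    ]]), 'ft_force': array([-0.3503,  0.0539, -0.594 ]), 'moment': array([ 0.0195,  0.0108, -0.0312]), 'grasp_force': 0.0, 'finger_gap': 1.0007848344451074}
```

View pics/scene0.png

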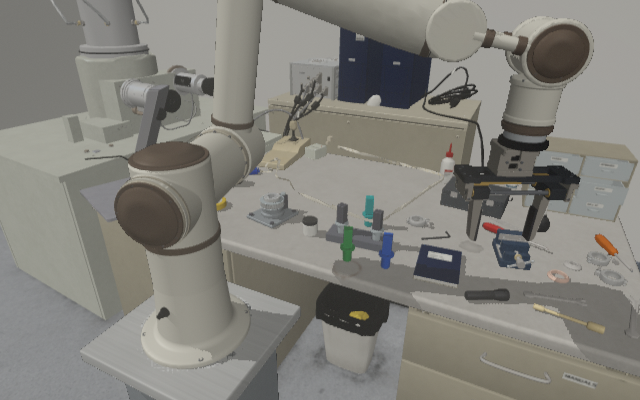

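View pics/top0.png

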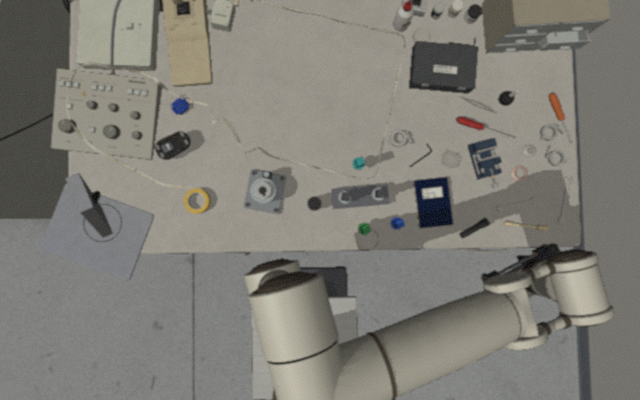

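The grey rack has two dark‑headed shafts, at top (345,196) and (377,194), or scene (342,212) and (377,218). The turquoise (359,162), green (364,229) and blue (397,223) look-alikes are free-standing and not meant. The pulley stand is at top (264,190). I'll enlarge the rack to find the key tab.

```bash
python3 - <<'E'
from h import *
t=cv2.imread('pics/top0.png'); s=cv2.imread('pics/scene0.png')
r=lambda im,x,y,w,h,f: cv2.resize(im[y:y+h,x:x+w],None,fx=f,fy=f,interpolation=cv2.INTER_CUBIC)
a=r(t,325,176,80,40,5); b=r(t,240,165,50,50,6); c=r(s,320,195,80,58,5); d=r(s,245,185,60,50,6)
W=np.zeros((600,800,3),np.uint8)
W[:200,:400]=a; W[:300,400:700]=b; W[300:590,:400]=c; W[300:600,400:760]=d
cv2.imwrite('pics/crop1.png',W)
E
```

```text
(no output)
```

View pics/crop1.png

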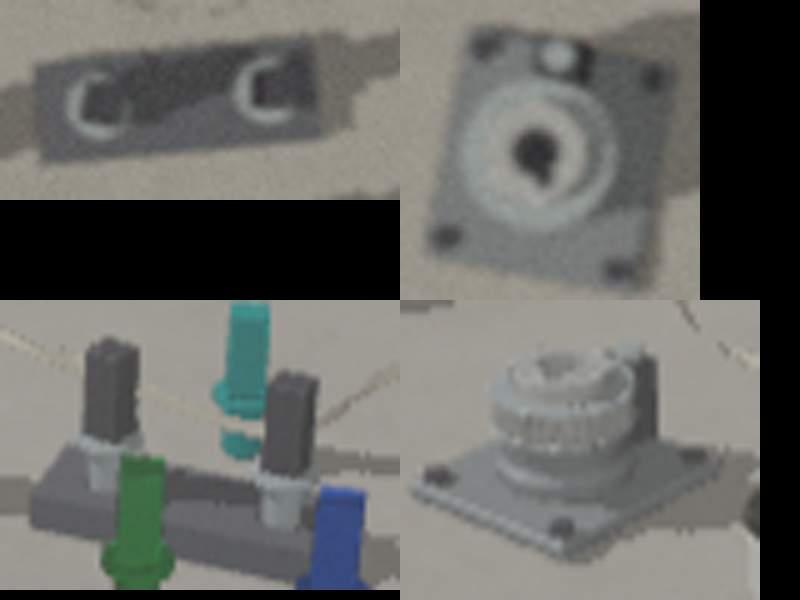

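The tab is not resolved at this range. In the crop the keyway points to image-down, slightly right (bore centre about (535,150), keyway about (543,182)). I'll use the wrist camera above the rack, so I'm working out coarse positions and the wrist camera's offset.

```bash
python3 - <<'E'
from h import *
np.set_printoptions(precision=4,suppress=True)
T=load('top0')
for n,u,v,z in(('L',345,197,.05),('R',378,194,.05),('bore',240+135/6,165+150/6,.07),('kw',240+143/6,165+182/6,.07),('rackL',325+38/5,176+112/5,.022),('rackR',325+320/5,176+88/5,.022),('jar',315,203,.046),('greenTop',364,229,.095),('blue',397,223,.095),('turq',359,162,.095),
 ('ft0',240+70/6,165+28/6,.01),('ft1',240+278/6,165+68/6,.01),('ft2',240+22/6,165+255/6,.01),('ft3',240+240/6,165+290/6,.01)):
    print(n,atz(T,u,v,z))
d=grab('wrist'); E=np.linalg.inv(d['extrinsics']); o=bot.observe(); R=o['ee_rot']
print('cam in tool',R.T@(E[:3,3]-o['tool_pos'])); print(R.T@E[:3,:3]); print(d['intrinsics'])
E
```

```text
L [ 0.4498 -0.127   0.05  ]
R [ 0.4572 -0.225   0.05  ]
bore [0.4727 0.1142 0.07  ]
kw [0.4571 0.1105 0.07  ]
rackL [ 0.4475 -0.0915  0.022 ]
rackR [ 0.4595 -0.2626  0.022 ]
jar [ 0.4335 -0.038   0.046 ]
greenTop [ 0.3556 -0.1762  0.095 ]
blue [ 0.3711 -0.2707  0.095 ]
turq [ 0.5474 -0.1657  0.095 ]
ft0 [0.5395 0.1537 0.01  ]
ft1 [0.5176 0.0482 0.01  ]
ft2 [0.4243 0.1788 0.01  ]
ft3 [0.405  0.0687 0.01  ]
cam in tool [ 0.0804 -0.0012 -0.1691]
[[ 0.0011  0.9577  0.2878]
 [ 1.     -0.0011 -0.0002]
 [ 0.0001  0.2878 -0.9577]]
[[321.7043   0.     313.8912]
 [  0.     321.7043 201.6707]
 [  0.       0.       1.    ]]
```

>>> carry_out([
  [3,-3.2,0.4,0,0,0],
  [3,-3.2,0.4,0,0,0],
  [3,-3.2,0.4,0,0,0],
  [3,-3.2,0.4,0,0,0],
  [3,-3.2,0.4,0,0,0],
  [3,-3.2,0.4,0,0,0],
  [3,-3.2,0.4,0,0,0],
  [3,-3.2,0.4,0,0,0],
])

```text
t: 0.95
tool_pos: [0.3566, -0.1776, 0.1823]
ee_rot: [[0.896, 0.443, 0.0], [0.443, -0.896, 0.0], [0.0, 0.0, -1.0]]
ft_force: [0.6, -0.3, -0.0]
finger_gap: 1.0
grasp_force: 0.0
```

>>> carry_out([
  [0,0,0,0,0,6.5],
  [0,0,0,0,0,6.5],
  [0,0,0,0,0,6.5],
  [0,0,0,0,0,6.5],
  [0,0,0,0,0,0],
  [0,0,0,0,0,0],
  [0,0,0,0,0,0],
  [0,0,0,0,0,0],
], jaw=5)

```text
t: 1.75
tool_pos: [0.3566, -0.1794, 0.1826]
ee_rot: [[1.0, 0.007, -0.0], [0.007, -1.0, 0.0], [-0.0, -0.0, -1.0]]
ft_force: [0.0, -0.9, -0.1]
finger_gap: 0.547
grasp_force: 0.0
```

```bash
python3 - <<'E'
from h import *
np.set_printoptions(precision=4,suppress=True)
d=grab('wrist','w1.png'); o=bot.observe(); print(o['t'],o['tool_pos'],o['ee_rot'],o['joint_positions'],o['ft_force'])
K=load('w1'); ps=[proj(K,(.45,-.127,.05)),proj(K,(.457,-.225,.05))]; print(ps)
W=[]
for p in ps:
    x,y=[int(q) for q in p]; x=max(x-33,0); y=max(y-50,0); c=d['frame'][y:y+100,x:x+66]; print(x,y); W.append(cv2.resize(c,None,fx=6,fy=6,interpolation=cv2.INTER_CUBIC))
cv2.imwrite('pics/w1c.png',np.hstack(W))
E
```

```text
1.8 [ 0.3566 -0.1794  0.1826] [[ 1.      0.0068 -0.    ]
 [ 0.0068 -1.      0.0001]
 [-0.     -0.0001 -1.    ]] [-0.7712 -0.3024  2.0966  0.      1.3474  0.7928] [-0.0462 -0.0091  0.5223]
[array([256.1777,  88.6748]), array([367.1856,  81.2095])]
223 38
334 31
```

View pics/w1c.png

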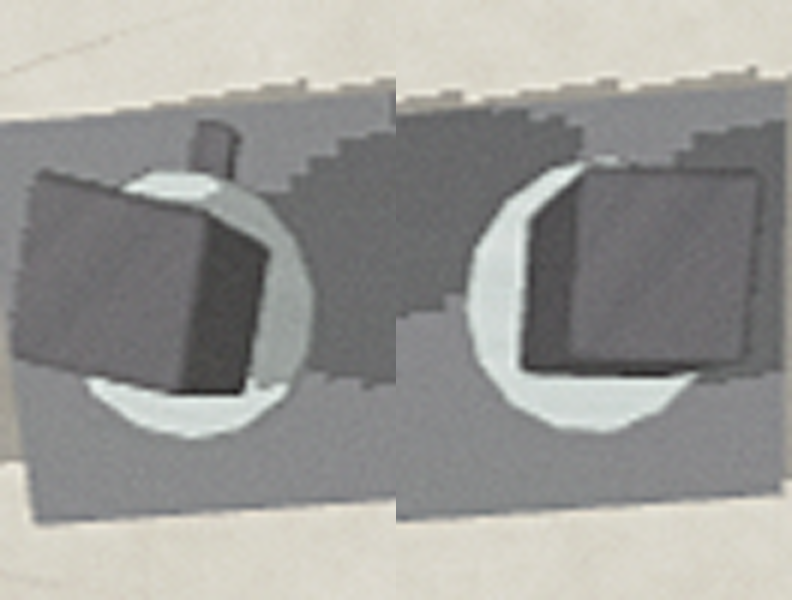

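The left shaft (wrist (256,88), tab at about (258,60)) has the index tab on its collar. The right one (367,81) shows a clean collar, so it is the plain one. The tab points roughly to world +x, against the text's "-x", so I'll confirm from a second place, which also gives heights.

>>> carry_out([
  [1.2,-0.6,-0.2,0,0,0],
  [1.2,-0.6,-0.2,0,0,0],
  [1.2,-0.6,-0.2,0,0,0],
  [1.2,-0.6,-0.2,0,0,0],
  [1.2,-0.6,-0.2,0,0,0],
  [1.2,-0.6,-0.2,0,0,0],
  [1.2,-0.6,-0.2,0,0,0],
  [0,0,0,0,0,0],
])

```text
t: 2.6
tool_pos: [0.4417, -0.1363, 0.1969]
ee_rot: [[1.0, 0.008, 0.001], [0.008, -1.0, -0.0], [0.001, 0.0, -1.0]]
ft_force: [-0.6, -0.4, 0.1]
finger_gap: 0.543
grasp_force: 0.0
```

```bash
python3 - <<'E'
from h import *
np.set_printoptions(precision=4,suppress=True)
d=grab('wrist','w2.png'); o=bot.observe(); print(o['t'],o['tool_pos'],o['joint_positions'])
K=load('w2'); p=proj(K,(.45,-.127,.05)); print(p)
x,y=[int(q) for q in p]; x-=50;y-=50; print(x,y)
cv2.imwrite('pics/w2c.png',cv2.resize(d['frame'][y:y+100,x:x+130],None,fx=6,fy=6,interpolation=cv2.INTER_CUBIC))
E
```

```text
2.65 [ 0.4409 -0.1365  0.1966] [-0.563  -0.1294  1.924  -0.0002  1.3472  1.0004]
[305.2088 179.4633]
255 129
```

View pics/w2c.png

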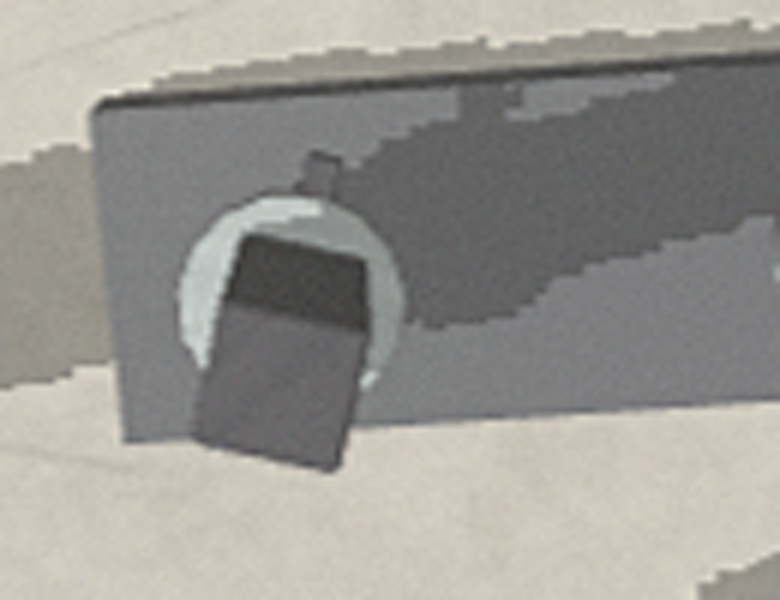

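```bash
python3 - <<'E'
from h import *
np.set_printoptions(precision=4,suppress=True)
A=load('w1');B=load('w2')
f=lambda x0,y0,c:(x0+(c[0]+.5)/6-.5,y0+(c[1]+.5)/6-.5)
P=[]
for a,b in [((40,172),(228,303)),((205,212),(368,332)),((180,390),(335,472)),((18,352),(195,437))]:
    p,e=tri(ray(A,*f(223,38,a)),ray(B,*f(255,129,b))); P.append(p); print(p,e)
P=np.array(P); c=P.mean(0); print('c',c)
for i,j in((3,0),(2,1)): v=P[i]-P[j]; print(np.degrees(np.arctan2(-v[1],-v[0])),np.linalg.norm(v))
for i,j in((1,0),(2,3)): v=P[i]-P[j]; print(np.degrees(np.arctan2(v[1],v[0]))+90,np.linalg.norm(v))
print('collar ctr',atz(A,*f(223,38,(195,305)),.052),atz(B,*f(255,129,(292,308)),.052),'tab',atz(B,*f(255,129,(325,155)),.05))
o=bot.observe();R=o['ee_rot'];print('shift cm',R.T@(np.array([c[0],c[1],c[2]-.095+.07-.019])-o['tool_pos'])*100)
E
```

```text
[ 0.4625 -0.1178  0.1046] [np.float64(8.074059733331976e-05), np.float64(8.074059733333825e-05)]
[ 0.4584 -0.1372  0.1039] [np.float64(0.00017583781867484152), np.float64(0.00017583781867481281)]
[ 0.4379 -0.1329  0.1036] [np.float64(9.695468588939361e-05), np.float64(9.695468588938433e-05)]
[ 0.4422 -0.1128  0.1013] [np.float64(5.264519195780774e-05), np.float64(5.264519195792444e-05)]
c [ 0.4503 -0.1252  0.1033]
-13.878797154272776 0.02119466313681295
-11.709203440955157 0.020957237191621125
-12.138767192501518 0.019821399084023087
-12.194433542689083 0.020722875293211776
collar ctr [ 0.4501 -0.1264  0.052 ] [ 0.45   -0.1251  0.052 ] tab [ 0.4752 -0.1305  0.05  ]
shift cm [ 0.9497 -1.1264 13.7297]
```

The tab is confirmed on the left shaft: collar at (304,180), tab at (309,155), yaw about -12.5°. Two-view height of the head top is 0.103 m (text 0.105). Aligning and descending.

>>> carry_out([
  [0.95,-1.13,0,0,0,0],
  [0,0,0,0,0,6.5],
  [0,0,0,0,0,6.5],
  [0,0,2,0,0,0],
  [0,0,2,0,0,0],
  [0,0,2,0,0,0],
  [0,0,1,0,0,0],
  [0,0,0,0,0,0],
])

```text
t: 3.45
tool_pos: [0.4485, -0.1251, 0.1252]
ee_rot: [[0.976, -0.219, -0.003], [-0.219, -0.976, 0.002], [-0.003, -0.001, -1.0]]
ft_force: [-0.6, 0.0, -0.3]
finger_gap: 0.539
grasp_force: 0.0
```

>>> carry_out([
  [0,0,1.1,0,0,0],
  [0,0,1.1,0,0,0],
  [0,0,1.1,0,0,0],
  [0,0,1.1,0,0,0],
  [0,0,1.1,0,0,0],
  [0,0,1,0,0,0],
  [0,0,0,0,0,0],
  [0,0,0,0,0,0],
])

```text
t: 4.25
tool_pos: [0.4497, -0.1254, 0.0614]
ee_rot: [[0.976, -0.219, -0.0], [-0.219, -0.976, 0.0], [-0.0, -0.0, -1.0]]
ft_force: [0.5, -0.7, 0.0]
finger_gap: 0.543
grasp_force: 0.0
```

>>> carry_out([
  [0,0,0,0,0,0],
  [0,0,0,0,0,0],
  [0,0,0,0,0,0],
  [0,0,0,0,0,0],
  [0,0,0,0,0,0],
  [0,0,0,0,0,0],
  [0,0,0,0,0,0],
  [0,0,0,0,0,0],
], jaw=1.5, force=45)

```text
t: 5.05
tool_pos: [0.45, -0.1256, 0.0619]
ee_rot: [[0.976, -0.219, 0.0], [-0.219, -0.976, -0.0], [0.001, 0.0, -1.0]]
ft_force: [0.3, 0.8, 3.4]
finger_gap: 0.237
grasp_force: 45.0
```

>>> carry_out([
  [0,0,-0.8,0,0,0],
  [0,0,-1.2,0,0,0],
  [0,0,-2,0,0,0],
  [0,0,-2,0,0,0],
  [0,0,-2,0,0,0],
  [0,0,-2,0,0,0],
  [0,0,-2,0,0,0],
  [0,0,-2,0,0,0],
])

```text
t: 5.85
tool_pos: [0.4494, -0.1253, 0.203]
ee_rot: [[0.976, -0.219, -0.0], [-0.219, -0.976, -0.0], [-0.0, 0.0, -1.0]]
ft_force: [0.4, 0.8, -1.8]
finger_gap: 0.239
grasp_force: 45.0
```

>>> carry_out([
  [0,0,0,0,0,-4],
  [0,0,0,0,0,-8],
  [0,0,0,0,0,-8],
  [0,0,0,0,0,-8],
  [0,0,0,0,0,-8],
  [0,0,0,0,0,-8],
  [0,0,0,0,0,-8],
  [0,0,0,0,0,-8],
])

```text
t: 6.65
tool_pos: [0.4495, -0.1253, 0.2022]
ee_rot: [[0.673, 0.739, -0.0], [0.739, -0.673, 0.0], [-0.0, -0.0, -1.0]]
ft_force: [-0.9, -0.4, -2.5]
finger_gap: 0.235
grasp_force: 45.0
```

>>> carry_out([
  [0,0,0,0,0,-8],
  [0,0,0,0,0,-8],
  [0,0,0,0,0,-8],
  [0,0,0,0,0,-8],
  [0,0,0,0,0,-8],
  [0,0,0,0,0,-8],
  [0,0,0,0,0,-8],
  [0,0,0,0,0,-8],
])

```text
t: 7.45
tool_pos: [0.4495, -0.1253, 0.2022]
ee_rot: [[-0.369, 0.929, -0.0], [0.929, 0.369, 0.0], [0.0, -0.0, -1.0]]
ft_force: [0.1, 0.2, -1.7]
finger_gap: 0.234
grasp_force: 45.0
```

>>> carry_out([
  [0,0,0,0,0,-8],
  [0,0,0,0,0,-8],
  [0,0,0,0,0,-8],
  [0,0,0,0,0,-8],
  [0,0,0,0,0,-8],
  [0,0,0,0,0,-8],
  [0,0,0,0,0,-8],
  [0,0,0,0,0,-8],
])

```text
t: 8.25
tool_pos: [0.4495, -0.1253, 0.2022]
ee_rot: [[-0.997, 0.075, -0.0], [0.075, 0.997, 0.0], [0.0, 0.0, -1.0]]
ft_force: [-0.3, 0.9, -1.5]
finger_gap: 0.237
grasp_force: 45.0
```

>>> carry_out([
  [-1,3,0,0,0,0],
  [-1,3.2,0,0,0,0],
  [-1,3.2,0,0,0,0],
  [-1,3.2,0,0,0,0],
  [-1,3.2,0,0,0,0],
  [-1,3.2,0,0,0,0],
  [-1,3.2,0,0,0,0],
  [-1,3,0,0,0,0],
])

```text
t: 9.05
tool_pos: [0.55, 0.1207, 0.2022]
ee_rot: [[-0.997, 0.081, -0.0], [0.081, 0.997, 0.0], [0.0, 0.0, -1.0]]
ft_force: [1.2, -0.2, -2.1]
finger_gap: 0.235
grasp_force: 45.0
```

>>> carry_out([
  [0,0,0,0,0,-6],
  [0,0,0,0,0,-6],
  [0,0,0,0,0,-5.5],
  [0,0,0,0,0,0],
  [0,0,0,0,0,0],
  [0,0,0,0,0,0],
  [0,0,0,0,0,0],
  [0,0,0,0,0,0],
])

```text
t: 9.85
tool_pos: [0.55, 0.1191, 0.2017]
ee_rot: [[-0.975, -0.222, 0.0], [-0.222, 0.975, 0.0], [-0.0, 0.0, -1.0]]
ft_force: [1.0, -0.5, -0.7]
finger_gap: 0.242
grasp_force: 45.0
```

```bash
python3 - <<'E'
from h import *
np.set_printoptions(precision=4,suppress=True)
grab('wrist','w3.png'); o=bot.observe(); print(o['t'],o['tool_pos'],o['ee_rot'],o['joint_positions']); print(proj(load('w3'),(.4727,.1142,.07)))
E
```

```text
9.9 [0.5499 0.1191 0.2016] [[-0.9751 -0.2218 -0.0001]
 [-0.2218  0.9751 -0.    ]
 [ 0.0001 -0.     -1.    ]] [-0.0014  0.1367  1.6472 -0.      1.3578 -1.7958]
[326.5899 112.59  ]
```

>>> carry_out([
  [1,0,0,0,0,0],
  [1,0,0,0,0,0],
  [1,0,0,0,0,0],
  [1,0,0,0,0,0],
  [1,0,0,0,0,0],
  [1,0,0,0,0,0],
  [0,0,0,0,0,0],
  [0,0,0,0,0,0],
])

```text
t: 10.7
tool_pos: [0.4915, 0.1058, 0.2018]
ee_rot: [[-0.975, -0.222, 0.001], [-0.222, 0.975, 0.0], [-0.001, -0.0, -1.0]]
ft_force: [-0.3, -0.1, -1.7]
finger_gap: 0.237
grasp_force: 45.0
```

```bash
python3 - <<'E'
from h import *
np.set_printoptions(precision=4,suppress=True)
grab('wrist','w4.png'); o=bot.observe(); print(o['t'],o['tool_pos'],o['ee_rot'],o['joint_positions'])
W=[]
for n in('w3','w4'):
    p=proj(load(n),(.4727,.1142,.07)); x,y=[int(q)-50 for q in p]; y=max(y,0);print(p,x,y)
    c=cv2.imread('pics/'+n+'.png')[y:y+100,x:x+100]; W.append(cv2.resize(c,(400,400),interpolation=cv2.INTER_CUBIC))
cv2.imwrite('pics/w34c.png',np.hstack(W))
E
```

```text
10.75 [0.4917 0.1058 0.2018] [[-0.975  -0.2223  0.0006]
 [-0.2223  0.975   0.    ]
 [-0.0006 -0.0001 -1.    ]] [-0.0287 -0.0205  1.8112  0.      1.3503 -1.8237]
[326.5899 112.59  ] 276 62
[325.8803 177.5357] 275 127
```

View pics/w34c.png

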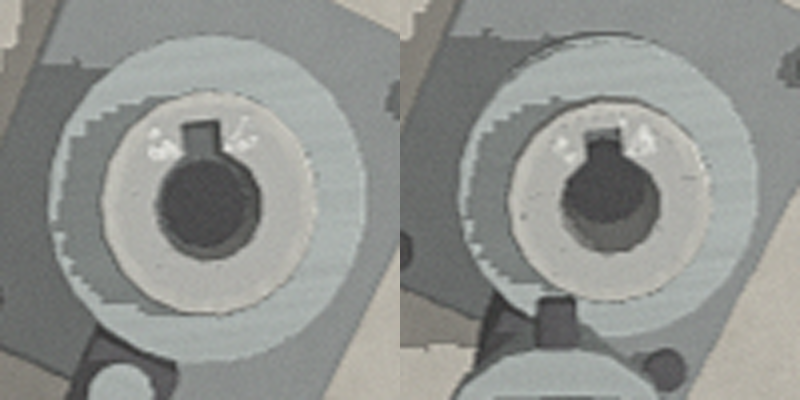

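Both views show the hub clearly. The hub centre is at w3 (328,112.5) and w4 (327.5,177), and the keyway is at the top, slightly left ((326,92) in w3). In w4 the shaft's tab points the same way.

```bash
python3 - <<'E'
from h import *
np.set_printoptions(precision=4,suppress=True)
A=load('w3');B=load('w4')
f=lambda x0,y0,c:(x0+(c[0]+.5)/4-.5,y0+(c[1]+.5)/4-.5)
a=f(276,62,(208,202));b=f(275,127,(210,200.5))
p,e=tri(ray(A,*a),ray(B,*b)); print('hub',p,e, atz(A,*a,.07),atz(B,*b,.07))
for K,x0,y0,c,k in((A,276,62,(208,202),(201,122)),(B,275,127,(210,200.5),(202.5,130))):
    C=atz(K,*f(x0,y0,c),.07);Q=atz(K,*f(x0,y0,k),.07);v=Q-C;print('kw',np.degrees(np.arctan2(v[1],v[0]))%360,np.linalg.norm(v))
# bore centre in w3 at face
print('bore w3',atz(A,*f(276,62,(209,205)),.07),'bore w4',atz(B,*f(275,127,(211,203)),.07))
# tab tip in w4: shaft at z = tcp-.051 ..; collar top at end+.042
o=bot.observe(); t=o['tool_pos']; zt=t[2]+.019-.07+.041
Q=atz(B,*f(275,127,(157.5,298)),zt); v=Q[:2]-t[:2]; print('tab',np.degrees(np.arctan2(v[1],v[0]))%360,np.linalg.norm(v))
R=o['ee_rot'];h=np.degrees(np.arctan2(R[1,0],R[0,0]))%360;print('heading',h)
c=(atz(A,*a,.07)+atz(B,*b,.07))/2; print('shift',R.T@(np.array([c[0],c[1],.07+.051])-t)*100)
E
```

```text
hub [0.4721 0.1152 0.0682] [np.float64(0.00012653067051863378), np.float64(0.00012653067051863665)] [0.4721 0.115  0.07  ] [0.4717 0.1152 0.07  ]
kw 198.75327396752408 0.017163131268563607
kw 199.5178425713646 0.017019574907286544
bore w3 [0.4727 0.1154 0.07  ] bore w4 [0.4722 0.1156 0.07  ]
tab 190.90747712860158 0.029679059203686502
heading 192.8416184686461
shift [1.7302 1.3457 8.0743]
```

```bash
python3 - <<'E'
from h import *
B=load('w4'); im=cv2.imread('pics/w4.png'); x0,y0,w,h=250,185,140,150; s=4
im=cv2.resize(im[y0:y0+h,x0:x0+w],None,fx=s,fy=s,interpolation=cv2.INTER_CUBIC)
o=bot.observe();t=o['tool_pos'];a=np.radians(192.84)
def pt(r,th,z): 
    q=proj(B,(t[0]+r*np.cos(th),t[1]+r*np.sin(th),t[2]-.051+z)); return tuple(int(v) for v in ((q-[x0,y0]+.5)*s-.5))
for th in np.radians(np.arange(0,360,5)): cv2.circle(im,pt(.019,th,.042),1,(0,0,255),-1)
for d in(-.003,.003): cv2.circle(im,pt(.0257,a+d/.0255,.042),2,(0,255,0),-1)
for i in range(4): cv2.circle(im,pt(.01556,a+np.pi/4+i*np.pi/2,.095),3,(255,0,0),-1)
cv2.imwrite('pics/w4c.png',im)
E
```

```text
(no output)
```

View pics/w4c.png

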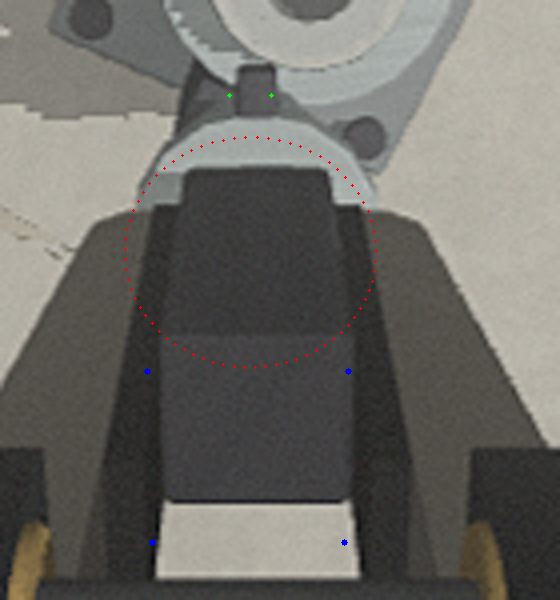

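```bash
python3 - <<'E'
from h import *
from scipy.optimize import least_squares
np.set_printoptions(precision=4,suppress=True)
B=load('w4'); o=bot.observe();t=o['tool_pos'];R=o['ee_rot'];x0,y0,s=250,185,4
m=np.array([(162,335),(355,335),(348,500),(170,500),(240,66),(275,66),(257,118)],float); px=(m+.5)/s-.5+[x0,y0]
def pr(d,yaw):
    c,n=np.cos(yaw),np.sin(yaw)
    L=[(.011,-.011,.095),(.011,.011,.095),(-.011,.011,.095),(-.011,-.011,.095),(.0255,-.003,.042),(.0255,.003,.042),(.019,0,.042)]
    return np.array([proj(B,t+R@np.array([c*x-n*y+d[0],n*x+c*y+d[1],.051+d[2]-z])) for x,y,z in L])
for fix in(0,1):
    g=lambda q:(pr((q[0],q[1],0 if fix else q[2]),q[3])-px).ravel()
    r=least_squares(g,[0,0,0,0]); print(r.x*[1e3,1e3,1e3,57.3]); print(r.fun.reshape(-1,2))
print(R[:,2])
E
```

```text
[ 2.1953  1.1374  4.6916 -0.2613]
[[-0.3978 -0.6334]
 [ 0.2742 -0.7933]
 [ 1.154   0.0628]
 [-1.212   0.2096]
 [-0.6467  1.4072]
 [ 0.6969  1.3721]
 [ 0.1881 -1.2504]]
[ 4.6014  1.1304 24.6196 -0.2618]
[[-1.3074 -0.3683]
 [ 1.1837 -0.5346]
 [ 1.9933  1.8079]
 [-2.0393  1.9601]
 [-0.7923 -0.2119]
 [ 0.8327 -0.2481]
 [ 0.1844 -2.568 ]]
[ 0.0006  0.     -1.    ]
```

>>> carry_out([
  [0.7,0.6,0,0,0,0],
  [0.75,0.63,0,0,0,0],
  [0,0,1,0,0,-3.2],
  [0,0,1.8,0,0,-3.3],
  [0,0,1.8,0,0,0],
  [0,0,1.6,0,0,0],
  [0,0,1,0,0,0],
  [0,0,0,0,0,0],
])

```text
t: 11.55
tool_pos: [0.4731, 0.1149, 0.1282]
ee_rot: [[-0.943, -0.332, -0.003], [-0.332, 0.943, 0.0], [0.003, 0.001, -1.0]]
ft_force: [0.1, 0.6, -1.6]
finger_gap: 0.238
grasp_force: 45.0
```

```bash
python3 - <<'E'
from h import *
np.set_printoptions(precision=4,suppress=True)
d=grab('wrist','w5.png'); o=bot.observe(); t=o['tool_pos'];R=o['ee_rot']; print(o['t'],t,R,o['ft_force'],o['moment'])
a=np.arctan2(R[1,0],R[0,0]); B=load('w5'); x0,y0,w,h,s=235,125,160,110,5
im=cv2.resize(d['frame'][y0:y0+h,x0:x0+w],None,fx=s,fy=s,interpolation=cv2.INTER_CUBIC)
cv2.imwrite('pics/w5c.png',im)
s2=imaging.grab_frame('scene')['frame']; cv2.imwrite('pics/s5.png',s2)
E
```

```text
11.6 [0.474  0.1149 0.1293] [[-0.9434 -0.3315 -0.0012]
 [-0.3315  0.9434  0.0001]
 [ 0.0011  0.0005 -1.    ]] [ 0.2368  0.2152 -0.7694] [ 0.0348 -0.1332  0.0146]
```

View pics/w5c.png

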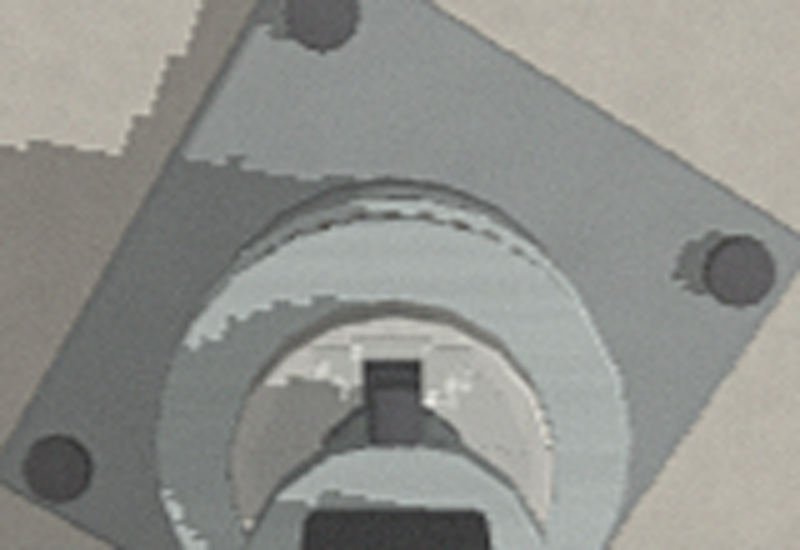

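```bash
python3 - <<'E'
from h import *
np.set_printoptions(precision=4,suppress=True)
B0=load('w5'); o=bot.observe(); t=o['tool_pos'];R=o['ee_rot']
f=lambda x,y:(235+(x+.5)/5-.5,125+(y+.5)/5-.5)
for db in((0,0),(0,1),(.00175,0)):
    K,T=B0; T=T.copy(); a=np.radians(db[1]); Rx=np.array([[1,0,0],[0,np.cos(a),-np.sin(a)],[0,np.sin(a),np.cos(a)]])
    E=np.linalg.inv(T); E[2,3]+=db[0]; T=np.linalg.inv(E); T[:3]=Rx@T[:3]; B=(K,T)
    g=lambda x,y,z:(R.T@(atz(B,*f(x,y),z)-t))*1e3
    ze=t[2]-.052
    print(db)
    print('hub from edge',g(392.5,318,.07)[0]-25,'from kw',g(392.5,362,.07)[0]-18.5,'y',g(392.5,430,.07)[1],'width',g(553,430,.07)[1]-g(232,430,.07)[1],'kw y',g(392.5,365,.07)[1])
    print('shaft from collar',g(397,447,ze+.042)[0]-19,'from head base',g(397,510,ze+.042)[0]-11,'y',g(397,500,ze+.042)[1],'tab y',g(397,400,ze+.042)[1])
E
```

```text
(0, 0)
hub from edge 1.4903011559185728 from kw 1.3232005329301622 y 1.2839597149669701 width 47.79585910592189 kw y 1.2789919723612109
shaft from collar 4.65079825980208 from head base 4.812371002748106 y 1.8638094811511672 tab y 1.8478991416292752
(0, 1)
hub from edge -2.7559450148006412 from kw -2.987797514824507 y 1.2857685212254863 width 48.078705834119596 kw y 1.2811630600538002
shaft from collar 1.1730032556375285 from head base 1.2321026580454646 y 1.86850454150514 tab y 1.8523270185739442
(0.00175, 0)
hub from edge 1.0477889774274516 from kw 0.8294342755182811 y 1.2820720361556146 width 48.163295098451556 kw y 1.2770661034750506
shaft from collar 4.05562989808055 from head base 4.13993373236565 y 1.8671831937105383 tab y 1.8511160147448416
```

The shaft sits about 3.2 mm too far in tool +x and 0.6 mm in +y relative to the bore. In the crop the collar apex is at (397,447), the hub edge at (392,318), and tab and keyway are in line. Correcting and descending gently.

>>> carry_out([
  [-0.16,-0.03,0,0,0,0],
  [-0.16,-0.03,0,0,0,0],
  [0,0,0.2,0,0,0],
  [0,0,0.2,0,0,0],
  [0,0,0.1,0,0,0],
  [0,0,0.1,0,0,0],
  [0,0,0,0,0,0],
  [0,0,0,0,0,0],
])

```text
t: 12.45
tool_pos: [0.4778, 0.1151, 0.1236]
ee_rot: [[-0.944, -0.331, -0.0], [-0.331, 0.944, 0.0], [0.0, 0.0, -1.0]]
ft_force: [-0.5, -0.0, -1.6]
finger_gap: 0.236
grasp_force: 45.0
```

>>> carry_out([
  [0,0,0.1,0,0,0],
  [0,0,0.05,0,0,0],
  [0,0,0.05,0,0,0],
  [0,0,0.05,0,0,0],
  [0,0,0.05,0,0,0],
  [0,0,0,0,0,0],
  [0,0,0,0,0,0],
  [0,0,0,0,0,0],
])

```text
t: 13.25
tool_pos: [0.4779, 0.1151, 0.1206]
ee_rot: [[-0.944, -0.331, 0.0], [-0.331, 0.944, 0.0], [-0.0, -0.0, -1.0]]
ft_force: [-0.1, -0.9, -1.6]
finger_gap: 0.234
grasp_force: 45.0
```

>>> carry_out([
  [0,0,0.05,0,0,0],
  [0,0,0.05,0,0,0],
  [0,0,0.05,0,0,0],
  [0,0,0.05,0,0,0],
  [0,0,0.05,0,0,0],
  [0,0,0.05,0,0,0],
  [0,0,0,0,0,0],
  [0,0,0,0,0,0],
])

```text
t: 14.05
tool_pos: [0.478, 0.1152, 0.119]
ee_rot: [[-0.943, -0.331, 0.0], [-0.331, 0.943, -0.0], [-0.0, -0.0, -1.0]]
ft_force: [-4.8, 0.5, 9.1]
finger_gap: 0.237
grasp_force: 45.0
```

>>> carry_out([
  [0,0,-0.05,0,0,0],
  [0.03,0,0,0,0,0],
  [0.03,0,0,0,0,0],
  [0,0,0,0,0,0],
  [0.02,0,0,0,0,0],
  [0.02,0,0,0,0,0],
  [0,0,0,0,0,0],
  [0,0,0,0,0,0],
])

```text
t: 14.85
tool_pos: [0.4766, 0.1147, 0.1175]
ee_rot: [[-0.944, -0.331, -0.001], [-0.331, 0.944, -0.0], [0.001, 0.0, -1.0]]
ft_force: [-0.7, 0.7, -2.4]
finger_gap: 0.235
grasp_force: 45.0
```

It slid in and the force vanished. Going on down to the key.

>>> carry_out([
  [0,0,0.1,0,0,0],
  [0,0,0.1,0,0,0],
  [0,0,0.1,0,0,0],
  [0,0,0.1,0,0,0],
  [0,0,0.1,0,0,0],
  [0,0,0,0,0,0],
  [0,0,0,0,0,0],
  [0,0,0,0,0,0],
])

```text
t: 15.65
tool_pos: [0.4767, 0.1148, 0.1129]
ee_rot: [[-0.944, -0.331, -0.0], [-0.331, 0.944, 0.0], [0.0, 0.0, -1.0]]
ft_force: [-0.9, 1.4, -2.5]
finger_gap: 0.238
grasp_force: 45.0
```

>>> carry_out([
  [0,0,0.05,0,0,0],
  [0,0,0.05,0,0,0],
  [0,0,0.05,0,0,0],
  [0,0,0.05,0,0,0],
  [0,0,0.05,0,0,0],
  [0,0,0,0,0,0],
  [0,0,0,0,0,0],
  [0,0,0,0,0,0],
])

```text
t: 16.45
tool_pos: [0.4768, 0.1148, 0.1105]
ee_rot: [[-0.944, -0.331, -0.0], [-0.331, 0.944, 0.0], [0.0, 0.0, -1.0]]
ft_force: [-2.8, 2.5, -0.1]
finger_gap: 0.238
grasp_force: 45.0
```

>>> carry_out([
  [0.02,0.03,0,0,0,0],
  [0,0,0.05,0,0,0],
  [0,0,0.05,0,0,0],
  [0,0,0.05,0,0,0],
  [0,0,0.05,0,0,0],
  [0,0,0,0,0,0],
  [0,0,0,0,0,0],
  [0,0,0,0,0,0],
])

```text
t: 17.25
tool_pos: [0.4767, 0.1149, 0.1085]
ee_rot: [[-0.944, -0.331, 0.0], [-0.331, 0.944, -0.0], [-0.0, -0.0, -1.0]]
ft_force: [-0.5, 1.0, -2.6]
finger_gap: 0.238
grasp_force: 45.0
```

>>> carry_out([
  [0,0,0.05,0,0,0],
  [0,0,0.05,0,0,0],
  [0,0,0.05,0,0,0],
  [0,0,0.05,0,0,0],
  [0,0,0.05,0,0,0],
  [0,0,0.05,0,0,0],
  [0,0,0,0,0,0],
  [0,0,0,0,0,0],
])

```text
t: 18.05
tool_pos: [0.4766, 0.1149, 0.1055]
ee_rot: [[-0.944, -0.331, 0.0], [-0.331, 0.944, -0.0], [-0.0, -0.0, -1.0]]
ft_force: [0.1, -0.6, -2.2]
finger_gap: 0.234
grasp_force: 45.0
```

>>> carry_out([
  [0,0,0.05,0,0,0],
  [0,0,0.05,0,0,0],
  [0,0,0.05,0,0,0],
  [0,0,0.05,0,0,0],
  [0,0,0.05,0,0,0],
  [0,0,0.05,0,0,0],
  [0,0,0,0,0,0],
  [0,0,0,0,0,0],
])

```text
t: 18.85
tool_pos: [0.4766, 0.115, 0.1026]
ee_rot: [[-0.944, -0.331, -0.0], [-0.331, 0.944, -0.0], [0.0, -0.0, -1.0]]
ft_force: [-0.1, 0.4, -2.4]
finger_gap: 0.235
grasp_force: 45.0
```

The end is now 19 mm deep with no resistance, so the key is in the keyway. Pushing on against the spring.

>>> carry_out([
  [0,0,0.1,0,0,0],
  [0,0,0.1,0,0,0],
  [0,0,0.1,0,0,0],
  [0,0,0.1,0,0,0],
  [0,0,0.1,0,0,0],
  [0,0,0.1,0,0,0],
  [0,0,0,0,0,0],
  [0,0,0,0,0,0],
])

```text
t: 19.65
tool_pos: [0.4767, 0.115, 0.097]
ee_rot: [[-0.944, -0.331, 0.0], [-0.331, 0.944, -0.0], [-0.0, -0.0, -1.0]]
ft_force: [-3.0, -0.4, 4.9]
finger_gap: 0.237
grasp_force: 45.0
```

>>> carry_out([
  [0,0,0.1,0,0,0],
  [0,0,0.1,0,0,0],
  [0,0,0.1,0,0,0],
  [0,0,0.1,0,0,0],
  [0,0,0.1,0,0,0],
  [0,0,0,0,0,0],
  [0,0,0,0,0,0],
  [0,0,0,0,0,0],
], force=60)

```text
t: 20.45
tool_pos: [0.4768, 0.115, 0.092]
ee_rot: [[-0.944, -0.331, 0.0], [-0.331, 0.944, 0.0], [-0.0, -0.0, -1.0]]
ft_force: [-2.9, -0.2, 6.7]
finger_gap: 0.235
grasp_force: 60.0
```

>>> carry_out([
  [0.03,0,0.1,0,0,0],
  [0,0,0.1,0,0,0],
  [0,0,0.1,0,0,0],
  [0,0,0.1,0,0,0],
  [0,0,0.05,0,0,0],
  [0,0,0.05,0,0,0],
  [0,0,0,0,0,0],
  [0,0,0,0,0,0],
])

```text
t: 21.25
tool_pos: [0.4767, 0.115, 0.0874]
ee_rot: [[-0.944, -0.331, 0.001], [-0.331, 0.944, 0.0], [-0.001, -0.0, -1.0]]
ft_force: [-2.8, -0.1, 8.6]
finger_gap: 0.236
grasp_force: 60.0
```

>>> carry_out([
  [0,0,0.05,0,0,0],
  [0,0,0.05,0,0,0],
  [0,0,0.05,0,0,0],
  [0,0,0,0,0,0],
  [0,0,0,0,0,0],
  [0,0,0,0,0,0],
  [0,0,0,0,0,0],
  [0,0,0,0,0,0],
])

```text
t: 22.05
tool_pos: [0.4768, 0.115, 0.086]
ee_rot: [[-0.944, -0.331, 0.001], [-0.331, 0.944, 0.0], [-0.001, -0.0, -1.0]]
ft_force: [-3.2, -0.5, 9.5]
finger_gap: 0.236
grasp_force: 60.0
```

>>> carry_out([
  [0.02,0,0.05,0,0,0],
  [0,0,0.05,0,0,0],
  [0,0,0.05,0,0,0],
  [0,0,0,0,0,0],
  [0,0,0,0,0,0],
  [0,0,0,0,0,0],
  [0,0,0,0,0,0],
  [0,0,0,0,0,0],
])

```text
t: 22.85
tool_pos: [0.4768, 0.115, 0.0859]
ee_rot: [[-0.943, -0.331, 0.001], [-0.331, 0.943, 0.0], [-0.001, -0.0, -1.0]]
ft_force: [-7.3, -0.0, 19.4]
finger_gap: 0.236
grasp_force: 60.0
```

Seated: z stopped at 0.0859 and the force rose to 19 N. Checking flush and upright in the pictures.

```bash
python3 - <<'E'
from h import *
np.set_printoptions(precision=4,suppress=True)
w=grab('wrist','w6.png')['frame']; s=grab('scene','s6.png')['frame']; o=bot.observe(); print(o['tool_pos'],o['ft_force'],o['moment'],o['joint_velocities'])
r=lambda im,x,y,a,b,f: cv2.resize(im[y:y+b,x:x+a],None,fx=f,fy=f,interpolation=cv2.INTER_CUBIC)
cv2.imwrite('pics/c6.png',np.hstack([r(w,245,145,130,200,3),r(s,235,160,80,120,5)]))
E
```

```text
[0.4768 0.115  0.0859] [-7.991  -0.5541 19.1983] [0.2507 1.6422 0.0349] [ 0.0017 -0.001   0.0007 -0.0018  0.0005 -0.0015]
```

View pics/c6.png

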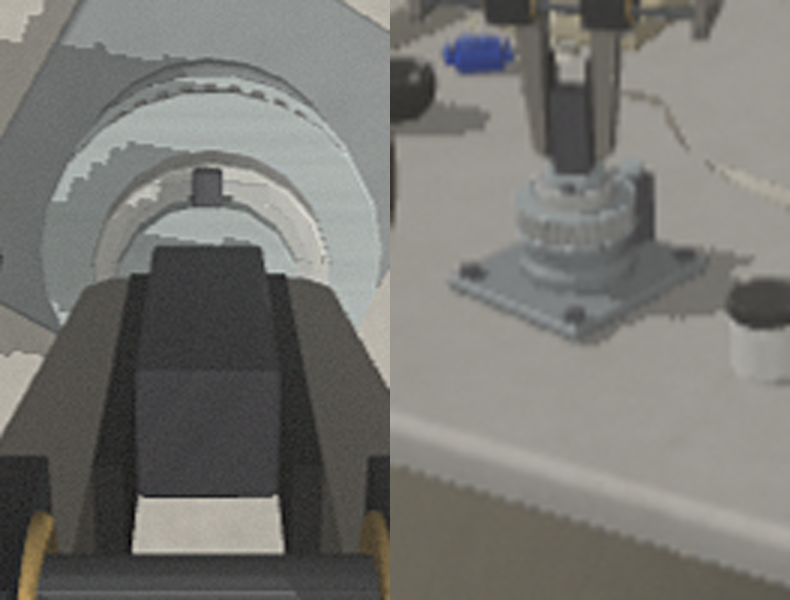

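Collar is flat on the hub, tab over the keyway, and the other objects are undisturbed. I'll relieve the side load so the shaft stands upright without strain.

>>> carry_out([
  [0.03,0,0,0,0,0],
  [0.03,0,0,0,0,0],
  [0.02,0,0,0,0,0],
  [0,0,0,0,0,0],
  [0,0,0.02,0,0,0],
  [0,0,0,0,0,0],
  [0,0,0,0,0,0],
  [0,0,0,0,0,0],
])

```text
t: 23.75
tool_pos: [0.4768, 0.115, 0.0859]
ee_rot: [[-0.944, -0.331, 0.003], [-0.331, 0.944, 0.001], [-0.003, -0.0, -1.0]]
ft_force: [-5.5, 0.6, 19.0]
finger_gap: 0.235
grasp_force: 60.0
```

```bash
python3 -c "
from h import *
print(bot.close_job())"
```

```text
the job is handed in; nothing more can be done
None
```

The keyed shaft is pressed fully home in the pulley and still held upright in the gripper: the key is in the keyway, and the arm stopped at the expected seat depth with the push at about 19 N. The key entered on camera alignment, so no turning under pressure was needed. I handed the job in at about 24 s. I did not look at the plain shaft, tape roll or log book again at the end.

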